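# Roll the sample vial onto the reading line and start the reader

## Task

Two capped vials lie on the rubber mat of the vial reader, one on each side of the white line. Without grasping or lifting anything, push with your fingertips to roll the longer vial over the mat until it lies at rest along the white line, centred on it and within the line's length; then press the reader's start button fully down with a fingertip and let it go. Do not press the button before the vial lies on the line, and leave the short vial, the flask and the tape roll where they are.

Things in the scene. Friction and masses are not known exactly. Their poses are not given: they have to be found in the camera images.
- reader: Fixed vial reader: grey plate 180 (its x) x 380 mm (its y) with a black rubber mat, surface 10 mm above the worktop; grey head 75 x 100 mm, 46 mm high, at the +x end of the white line, centre 133 mm from the origin, lens tube out to 92 mm. End stops 16 mm high across both y ends, inner faces at y = +-177 mm. Origin: under the plate's centre, on the worktop; x along the line to the head, z up.
- line (a point): Centre of the white line on the mat surface (10 mm above the worktop). The line is 150 mm long along this frame's x, 4 mm wide, with a short cross tick at each end; vials roll along this frame's y.
- long_vial: The longer of two amber vials with white caps lying on the mat: cylinder 100 mm long, 36 mm in diameter, about 60 g. Origin at its centre, on its axis, 18 mm above the mat; x along its length to the cap. Starts 75 to 105 mm to either side of the line, nearly parallel. Smooth (friction about 0.5, fingers too): pushed at or above mid-height it rolls; after a push at 50 mm/s it coasts about 5 mm.
- short_vial: The shorter vial, alike but 65 mm long, 36 mm in diameter, lying on the other side of the line. Origin at its centre, x along its length. To be left alone.
- start_button (a joint): Travel of the start button: 0 up, 0.006 m fully down; springs back. Takes 1.5 N to start and 5 N fully down.
- start_button_top (a point): Centre of the top face of the grey round start button (26 mm across, in a black collar 42 mm across) on top of the reader head; the face is 68 mm above the worktop, 6 mm above the collar. It is pressed straight down.
- flask: Small conical flask, 51 mm across, 76 mm high, standing beyond the left end of the reader. Origin under its centre. To be left alone.
- tape: Roll of paper tape lying flat, 104 mm across, 24 mm high, beyond the right end of the reader. Origin under its centre. To be left alone.
Things that resemble listed ones, but are neither listed nor needed, are in the scene too. Leave any green look-alike of the long_vial alone.

How it is judged:
On the way, in this order (a step that is already met when the one before it is completed fails the run):
1. the long vial rolls (it has turned about its length by more than 70 degrees) (angle between long_vial's own z axis and vertical above 1.22 rad and z of long_vial in the frame of line below 0.023 m).
2. the long vial rests on the line (y of long_vial in the frame of line between -0.007 and 0.007 m and x of long_vial in the frame of line between -0.025 and 0.025 m and z of long_vial in the frame of line below 0.023 m and angle between the x axis of long_vial and the x axis of line, either way round below 0.14 rad and linear speed of long_vial below 0.01 m/s and angular speed of long_vial below 0.4 rad/s), for 0.3 s.
3. the start button is pressed down (value of joint start_button above 0.005 m and y of long_vial in the frame of line between -0.007 and 0.007 m and x of long_vial in the frame of line between -0.025 and 0.025 m and z of long_vial in the frame of line below 0.023 m and angle between the x axis of long_vial and the x axis of line, either way round below 0.14 rad), for 0.05 s.
At the end, for the whole second after the job is handed in: Long vial still on the mat, axis within 7 mm of the line's middle and 8 degrees of its direction, centre within 25 mm of the line's centre lengthwise; button since pressed at least 5 mm and up again; short vial, flask and tape within 12 mm of their starts, flask upright (all of step 2 and value of joint start_button below 0.001 m and not (distance of short_vial from where it was at the start of the episode above 0.012 m) and not (distance of flask from where it was at the start of the episode above 0.012 m) and not (distance of tape from where it was at the start of the episode above 0.012 m) and not (angle between flask's own z axis and vertical above 0.3 rad)); the robot touches nothing.
It fails at once if a vial is lifted more than 8 mm off the mat (z of any of long_vial, short_vial in the frame of line above 0.026 m).
It fails at once if the button is pressed while the long vial is not on the line (value of joint start_button above 0.002 m and not (y of long_vial in the frame of line between -0.007 and 0.007 m and x of long_vial in the frame of line between -0.025 and 0.025 m and z of long_vial in the frame of line below 0.023 m and angle between the x axis of long_vial and the x axis of line, either way round below 0.14 rad)).
It fails at once if the short vial, the flask or the tape roll is pushed away (more than 12 mm) or the flask is tipped (distance of any of short_vial, flask, tape from where it was at the start of the episode above 0.012 m or angle between flask's own z axis and vertical above 0.3 rad).
It also fails if it takes over 51 s, if anything falls off the work surface, if the arm or the gripper's body presses on something with over 40 N, if the wrist force passes 120 N, or if a joint passes its speed limit or range.

## Robot

A 7-joint arm with a two-finger parallel gripper is mounted at the origin on the work surface; the furniture and walls round the work are solid. World frame = base frame: x ahead of the robot, y to its left, z up, the work surface at z = 0. Lengths are in m, angles in rad, forces in N, time in s.
With the tool pointing down it reaches from about 0.425 to 0.875 m from the base axis. Payload 4.7 kg.
Tool frame: the origin (TCP) lies at the very end of the fingers, on their centre line; the grasp point (between the pads) lies ctrl.pinch_z behind it (ctrl.pinch_z is the distance from the TCP to the grasp point, in m); x points along the fingers, y is the direction in which the jaws open and shut, and the axes are right-handed (so a half turn about x gives the same grasp; the last joint's range is limited). The gripper opens to 87 mm and grips with 3 to 60 N. Pads are 19 mm wide; open, the fingers measure 117 mm over their backs; the gripper's body (75 mm by 190 mm) begins 51 mm behind the grasp point.
Start: joints at [0.014, 0.321, -0.07, 1.45, 0.023, 1.371, -0.057], TCP at [0.65, -0, 0.197] pointing down, gripper open.
Joint ranges: [-2.86, 2.86], [-0.3, 2.09], [-1.38, 1.24], [0.06, 2.45], [-1.56, 4.7], [0.09, 2.05], [-2.69, 2.69]. Speed limits (rad/s): [2.57, 2.57, 3.14, 3.14, 3.14, 3.14, 3.14].

## Interface

Orientations are given as a rotation vector (axis times angle).
In Python, from bench import get_state, get_image, camera_info, order, ctrl gives the robot as it stands.
- The arm moves only by the tool jog_arm, never from a script. Its arguments are lists of equal length, an entry for each row: "claw": the finger opening in mm, from 0 to 87; "xyz": the shift along the tool's x, y, z in mm, a list of three; "roll": the turn about the tool's x in degrees. In form: {"claw": [claw, ...], "xyz": [[tx, ty, tz], ...], "roll": [roll, ...]}. A call has 1 to 5 rows; each row is the pose to reach, as a shift and turn from the pose measured when the call began, along the tool's axes at that moment; what a row does not reach only later rows make up. A row lasts 1/10 s, in which the tool goes at most 50 mm and 8.59 degrees, less where a joint would pass 70% of its speed; a pose out of reach is approached as far as the arm can. A call with a gripper value outside its range is refused whole. The fingers move at their own pace and stop on an object; "force" is the grip in N (left out, the last holds). Time passes only in rows, so rows that repeat a pose let the fingers close. It gives the time, the measured TCP pose, the force and the opening at its end, in the units of the state.
- get_state(): the state, without advancing time (a new reading comes with each control period).
- get_image(name): name is "scene" or "side" or "wrist"; returns (picture, depth): 420x560x3 uint8, red, green, blue; 420x560 float32, m along the optical axis (not along the pixel's ray), 0 where there is no reading.
- camera_info(name): a dict with "intrinsics" (3x3 intrinsics, pixels), "rvec" (rotation vector, rad) and "tvec" (3), from world to camera coordinates, as OpenCV has them; the wrist camera has in their place "tool_from_camera" (4x4, takes a point from camera to tool coordinates, whose origin is the TCP and whose axes are the tool frame's). Camera axes: x right, y down, z forward; pixel columns grow to the right and rows downward; lengths in m; the calibration is good to about 2 mm. The wrist camera is an equidistant fisheye: a pixel r from the principal point sees the ray r / f radians off the axis. A picture is of the moment at which its call begins: read the wrist's pose just before it. camera_info takes no time and is no camera call.
- order.close_job(): hands the job in, once; it reports no verdict.
The state is a dict: "time": time; "joint_positions": joint angles; "qd": joint speeds; "joint_torque": joint torques, N m; "position": TCP position; "tool_rot": TCP orientation; "ft_force": force on the tool from outside, world axes, zero at the start; "torque": the same for the moment, N m; "grip_width": opening from 0.0 (shut) to 1.0 (fully open).
Only numpy, scipy, OpenCV 4.12 (cv2) and the standard library are available. Lean on these libraries where they do the work, as an engineer would, in place of code of your own. Each camera call takes 0.05 s, during which the arm holds its last target. There are 200 camera calls.

## Working session

There is one attempt and no reset: what is moved stays moved. The work goes in short steps, Python scripts to look and compute and a tool call to move; the robot and the scene stay as the last step left them, time stands still between calls to the robot, and variables do not carry over. Pictures are saved under pics/ and viewed, about 8 in all and at most 12, crops included, and the job is handed in when it is done.

Besides the shell and the picture viewer there is one more tool, called after ">>>" in YAML: its name, and indented under it one key for each argument. jog_arm: Moves the arm, as the interface text tells. Its arguments: {"type":"object","properties":{"claw":{"type":"array"},"xyz":{"type":"array"},"roll":{"type":"array"},"force":{"type":"number"}},"required":["claw","xyz","roll"]}

```bash
mkdir -p pics; cat > h.py <<'E'
import numpy as np, cv2
from bench import get_state, get_image, camera_info, order, ctrl
from scipy.spatial.transform import Rotation as R
def save(n,p): cv2.imwrite('pics/'+n+'.png',p[:,:,::-1])
def cam(name):
    c=camera_info(name);K=np.array(c['intrinsics']);r=R.from_rotvec(np.ravel(c['rvec'])).as_matrix();t=np.ravel(c['tvec']);return K,r,t
def cast(name,uv,z):
    K,r,t=cam(name);uv=np.atleast_2d(uv).astype(float)
    d=(r.T@np.linalg.inv(K)@np.c_[uv,np.ones(len(uv))].T).T;o=-r.T@t
    return o+d*((z-o[2])/d[:,2])[:,None]
def cloud(name,dep):
    K,r,t=cam(name);v,u=np.mgrid[:dep.shape[0],:dep.shape[1]]
    p=np.stack([(u-K[0,2])/K[0,0]*dep,(v-K[1,2])/K[1,1]*dep,dep],-1)
    return (p-t)@r
E
python3 - <<'E'
from h import *
a,d=get_image('scene');b,e=get_image('side')
save('a',a);save('b',b);np.savez('i0.npz',a=a,d=d,b=b,e=e)
for n in('scene','side'):
    K,r,t=cam(n);print(n,K.round(1).tolist(),(-r.T@t).round(3))
s=get_state();print(s['position'],s['tool_rot'],s['grip_width'],ctrl.pinch_z)
print(R.from_rotvec(s['tool_rot']).as_matrix().round(3))
E
```

```text
scene [[525.6, 0.0, 267.8], [0.0, 525.6, 212.2], [0.0, 0.0, 1.0]] [-0.144  1.138  0.714]
side [[460.8, 0.0, 272.1], [0.0, 460.8, 201.7], [0.0, 0.0, 1.0]] [ 0.177 -1.495  0.715]
[ 6.49459740e-01 -5.58183846e-05  1.96334921e-01] [ 1.20828903  1.21042922 -1.21054226] 1.0005686526404396 0.0187
[[-0.002  1.     0.   ]
 [-0.     0.    -1.   ]
 [-1.    -0.002  0.   ]]
```

View pics/a.png

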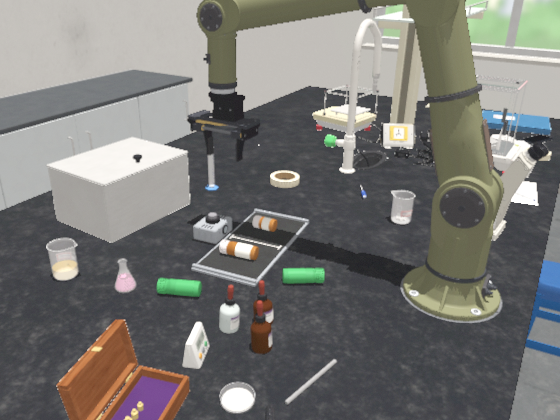

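View pics/b.png

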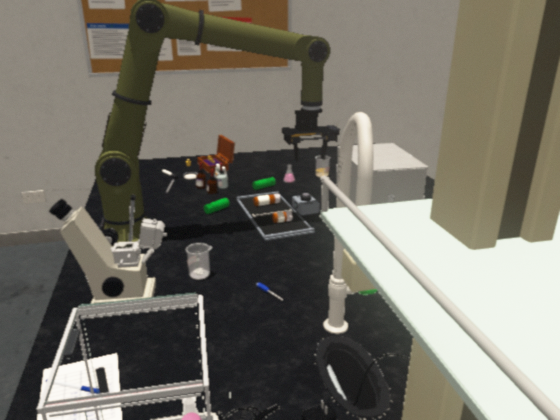

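The long vial is at about (239,249) in the scene view, on the near side of the line. The short one is at (265,223). The green look-alikes, at (180,288) and (304,275), are off the mat. The reader head is at (213,228). I'll enlarge this area and measure.

```bash
python3 - <<'E'
from h import *
z=np.load('i0.npz');a,d,b,e=[z[k] for k in 'adbe']
c1=cv2.resize(a[195:285,180:320],None,fx=5.6,fy=5.6,interpolation=cv2.INTER_CUBIC);save('c',c1)
P=cloud('scene',d)
hsv=cv2.cvtColor(a,cv2.COLOR_RGB2HSV)
# plate/mat-level points
for n,(v0,v1,u0,u1) in {'long':(236,266,215,262),'short':(212,236,248,282),'head':(208,245,190,236)}.items():
    q=P[v0:v1,u0:u1].reshape(-1,3)
    lo=.020 if n!='head' else .050
    m=(q[:,2]>lo)&(q[:,2]<.08);q=q[m]
    mu=q.mean(0);w,V=np.linalg.eigh(np.cov(q[:,:2].T));ax=V[:,1]
    s=(q[:,:2]-mu[:2])@ax;t=(q[:,:2]-mu[:2])@V[:,0]
    print(n,len(q),mu.round(4),'zmax',np.percentile(q[:,2],[5,50,99]).round(4),'ax',np.degrees(np.arctan2(ax[1],ax[0])).round(1),'ext',np.percentile(s,[1,99]).round(4),np.percentile(t,[1,99]).round(4))
print('mat z',P[243,285],P[265,215],P[225,290])
E
```

```text
long 468 [0.5159 0.1407 0.0351] zmax [0.0226 0.0366 0.0454] ax -175.2 ext [-0.0942  0.0474] [-0.0131  0.0445]
short 250 [ 0.5355 -0.0269  0.0343] zmax [0.0222 0.0354 0.0456] ax -173.5 ext [-0.0363  0.0296] [-0.0131  0.0206]
head 110 [0.651  0.0658 0.0587] zmax [0.0514 0.057  0.0693] ax -149.6 ext [-0.0202  0.0188] [-0.0174  0.0194]
mat z [0.44762713 0.00744428 0.0081969 ] [0.5476171  0.20004034 0.00586019] [ 0.48942797 -0.10083995  0.00583957]
```

View pics/c.png

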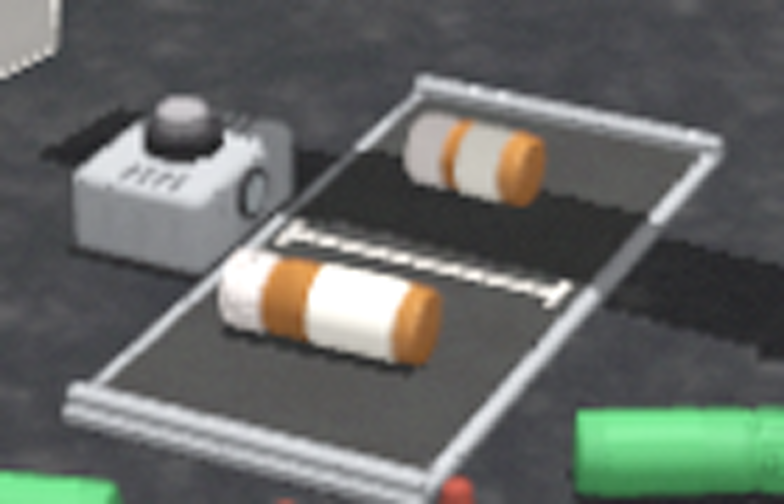

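The crop shows the line from crop (292,234) to (558,292). The long vial lies on the near side with its cap towards the head, and the button is at (185,112). Both vials on the mat are amber, so the longer one is the one to roll.

```bash
python3 - <<'E'
from h import *
z=np.load('i0.npz');a,d,b,e=[z[k] for k in 'adbe']
f=lambda p:np.array([180,195])+(np.array(p)+.5)/5.6-.5
L=cast('scene',[f((292,234)),f((558,292))],.010)
print('line ends',L.round(4),'len',np.linalg.norm(L[0]-L[1]))
C=cast('scene',[f((425,75)),f((720,145)),f((435,490)),f((68,400))],.013)
print('corners',C.round(4));print('centre',C.mean(0), np.linalg.norm(np.diff(C,axis=0),axis=1))
x=L[0]-L[1];th=np.arctan2(x[1],x[0]);print('line yaw',np.degrees(th),'centre',L.mean(0))
e1=C[0]-C[3];print('long edge yaw',np.degrees(np.arctan2(e1[1],e1[0])), np.degrees(np.arctan2(*(C[1]-C[2])[1::-1])))
print('button',cast('scene',f((185,103)),.068))
P=cloud('scene',d);o=L.mean(0);ex=np.array([np.cos(th),np.sin(th)]);ey=np.array([-ex[1],ex[0]])
q=P[195:285,180:320].reshape(-1,3);l=np.c_[(q-o)[:,:2]@ex,(q-o)[:,:2]@ey,q[:,2]]
for n,s in(('long',1),('short',-1)):
    m=(l[:,2]>.022)&(l[:,2]<.055)&(abs(l[:,0])<.085)&(l[:,1]*s>.01)&(l[:,1]*s<.165)
    k=l[m];top=k[k[:,2]>.041];
    r=cv2.minAreaRect((k[:,:2]*1000).astype(np.float32))
    p=np.polyfit(top[:,0],top[:,1],1)
    print(n,len(k),'x',np.percentile(k[:,0],[1,99]).round(4),'y',np.percentile(k[:,1],[1,99]).round(4),'top mean',top.mean(0).round(4),len(top),'slope',p,r)
E
```

```text
line ends [[0.5928 0.055  0.01  ]
 [0.4495 0.037  0.01  ]] len 0.1443525399979102
corners [[ 0.6304 -0.1353  0.013 ]
 [ 0.4506 -0.1431  0.013 ]
 [ 0.408   0.221   0.013 ]
 [ 0.588   0.2441  0.013 ]]
centre [0.51927096 0.04667037 0.013     ] [0.17993183 0.36652601 0.18144115]
line yaw 7.159003491839702 centre [0.52115548 0.04595796 0.01      ]
long edge yaw -83.62368564843209 -83.3262995176973
button [[0.65531728 0.05638782 0.068     ]]
long 447 x [-0.0411  0.0581] y [0.0727 0.1078] top mean [0.0061 0.0889 0.043 ] 135 slope [0.01428592 0.08885583] ((8.847328186035156, 89.78919982910156), (101.03901672363281, 40.35762405395508), 3.0598697662353516)
short 239 x [-0.0246  0.0415] y [-0.0946 -0.0607] top mean [ 0.0034 -0.0801  0.043 ] 56 slope [-0.09047014 -0.07981994] ((8.439437866210938, -78.35237121582031), (38.22587966918945, 67.71038055419922), 89.47453308105469)
```

>>> jog_arm:
  claw: [60,60,60,60,60]
  xyz:
    - [0,-30,-36]
    - [0,-60,-72]
    - [0,-90,-108]
    - [0,-120,-144]
    - [0,-141,-179]
  roll: [-2,-4,-6,-6.8,-6.8]

```text
time: 0.6
position: [0.5062, 0.1803, 0.1963]
tool_rot: [1.119, 1.265, -1.123]
ft_force: [0.3, 0.8, 0.1]
grip_width: 0.709
```

>>> jog_arm:
  claw: [60,60]
  xyz:
    - [0,0,0]
    - [0,0,0]
  roll: [0,0]

```text
time: 0.8
position: [0.5054, 0.1812, 0.1962]
tool_rot: [1.117, 1.266, -1.121]
ft_force: [0.9, 0.1, 0.2]
grip_width: 0.689
```

```bash
python3 - <<'E'
from h import *
s=get_state();w,d=get_image('wrist');save('w1',w);np.savez('w1.npz',w=w,d=d,p=s['position'],r=s['tool_rot'])
print(s['time'],s['position'],R.from_rotvec(s['tool_rot']).as_matrix().round(3),s['qd'].round(3) if hasattr(s['qd'],'round') else s['qd'])
print(camera_info('wrist'))
E
```

```text
0.8 [0.50537105 0.18122831 0.19621171] [[-0.003  0.992  0.122]
 [-0.001  0.122 -0.992]
 [-1.    -0.003  0.001]] [ 0.029  0.017  0.049 -0.012  0.014 -0.004  0.004]
{'intrinsics': array([[325.1922621 ,   0.        , 275.31547305],
       [  0.        , 325.1922621 , 205.44627391],
       [  0.        ,   0.        ,   1.        ]]), 'tool_from_camera': array([[-1.23002960e-03, -2.57620835e-01,  9.66245307e-01,
        -1.87010356e-01],
       [ 9.99998968e-01, -1.03404172e-03,  9.97301237e-04,
        -7.73420164e-05],
       [ 7.42212383e-04,  9.66245536e-01,  2.57621841e-01,
        -7.10836908e-02],
       [ 0.00000000e+00,  0.00000000e+00,  0.00000000e+00,
         1.00000000e+00]])}
```

View pics/w1.png

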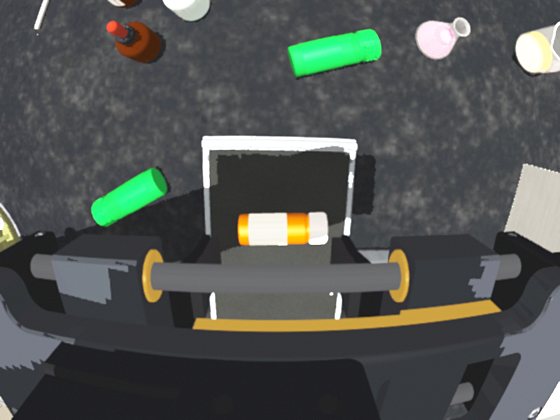

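```bash
cat >> h.py <<'E'
def wcast(uv,z,p,rv):
    c=camera_info('wrist');K=c['intrinsics'];T=c['tool_from_camera'];uv=np.atleast_2d(uv).astype(float)
    q=(uv-K[:2,2])/K[0,0];r=np.linalg.norm(q,axis=1)+1e-9
    d=np.c_[q*(np.sin(r)/r)[:,None],np.cos(r)]
    Rw=R.from_rotvec(rv).as_matrix();d=d@T[:3,:3].T@Rw.T;o=Rw@T[:3,3]+p
    return o+d*((z-o[2])/d[:,2])[:,None]
def toline(P,o=(.520,.046),yaw=6.8):
    y=np.radians(yaw);D=np.atleast_2d(P)[:,:2]-o
    return np.c_[D@[np.cos(y),np.sin(y)],D@[-np.sin(y),np.cos(y)]]
E
python3 - <<'E'
from h import *
z=np.load('w1.npz');w,d,p,r=[z[k] for k in 'wdpr']
hsv=cv2.cvtColor(w,cv2.COLOR_RGB2HSV)
m=np.zeros(w.shape[:2],np.uint8);m[205:255,225:335]=(hsv[205:255,225:335,2]>110)
n,lab,st,ce=cv2.connectedComponentsWithStats(m);i=1+np.argmax(st[1:,4]);print(st[i])
c=np.argwhere(lab==i)[:,::-1]
x0,y0,ww,hh=st[i][:4]
for nm,uv in (('left end',(x0,y0+hh/2)),('right end',(x0+ww,y0+hh/2))): 
    q=wcast(uv,.028,p,r);print(nm,q.round(4),toline(q).round(4))
# silhouette tangent rays: top and bottom edges -> axis
for u in (250,270,290,305,318):
    v=c[c[:,0]==u,1];q=wcast([(u,v.min()-.5),(u,v.max()+.5)],.028,p,r);print(u,v.min(),v.max(),toline(q).round(4).ravel())
q=wcast([(205,147),(355,147),(203,138),(357,138)],.016,p,r);print('stop',toline(q).round(4),q.round(4))
q=wcast([(206,215),(208,160),(353,160),(350,215)],.010,p,r);print('sides',toline(q).round(4))
E
```

```text
[ 237  212   92   35 2939]
left end [[0.4675 0.1235 0.028 ]] [[-0.043   0.0832]]
right end [[0.5738 0.1365 0.028 ]] [[0.0641 0.0835]]
250 213 245 [-0.0274  0.1038 -0.0283  0.0633]
270 213 245 [-0.0046  0.1039 -0.0047  0.0635]
290 213 244 [0.0181 0.104  0.0188 0.0648]
305 214 243 [0.0353 0.1029 0.0365 0.0661]
318 212 244 [0.0502 0.1053 0.052  0.0647]
stop [[-0.0793  0.178 ]
 [ 0.0927  0.1789]
 [-0.0814  0.1884]
 [ 0.0947  0.1894]] [[0.4202 0.2134 0.016 ]
 [0.5909 0.2346 0.016 ]
 [0.4169 0.2235 0.016 ]
 [0.5916 0.2453 0.016 ]]
sides [[-0.0829  0.0951]
 [-0.0775  0.1622]
 [ 0.0924  0.163 ]
 [ 0.0925  0.0957]]
```

>>> jog_arm:
  claw: [60,60,60,60,60]
  xyz:
    - [40,5,0]
    - [80,5,0]
    - [120,5,0]
    - [150,5,0]
    - [174,5,0]
  roll: [0,0,0,0,0]

```text
time: 1.35
position: [0.5108, 0.1771, 0.0194]
tool_rot: [1.119, 1.263, -1.128]
ft_force: [0.8, -0.2, 0.8]
grip_width: 0.69
```

>>> jog_arm:
  claw: [60,60,60,60,60]
  xyz:
    - [0,0,0]
    - [0,0,4]
    - [0,0,8]
    - [0,0,12]
    - [0,0,16]
  roll: [0,0,0,0,0]

```text
time: 1.85
position: [0.5138, 0.1608, 0.0208]
tool_rot: [1.121, 1.262, -1.127]
ft_force: [1.6, 0.0, 0.1]
grip_width: 0.688
```

```bash
python3 - <<'E'
from h import *
s=get_state();a,d=get_image('scene')
print(s['time'],s['position'],toline(s['position']),s['ft_force'])
save('s2',cv2.resize(a[180:290,160:340],None,fx=4.4,fy=4.4,interpolation=cv2.INTER_CUBIC))
E
```

```text
1.85 [0.51378394 0.1608405  0.02079702] [[0.00742524 0.11476866]] [1.57985912 0.02226479 0.05140322]
```

View pics/s2.png

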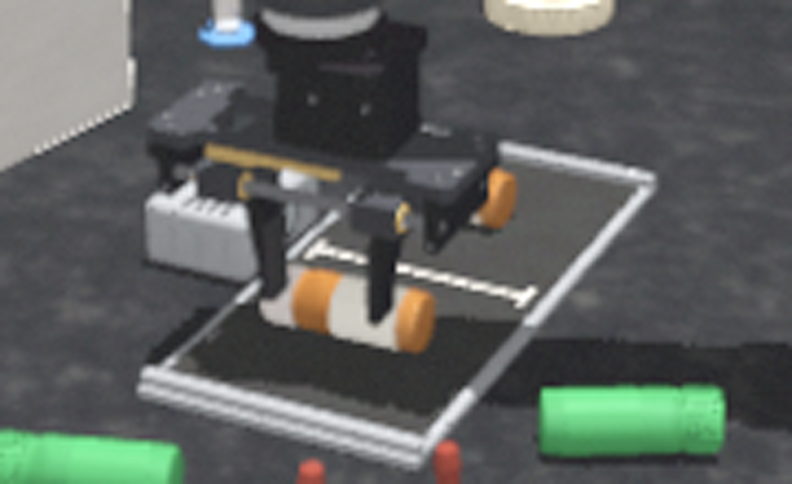

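>>> jog_arm:
  claw: [60,60,60,60,60]
  xyz:
    - [0,-4,-3]
    - [0,-7,-2]
    - [0,-7,2]
    - [0,-7,6]
    - [0,-7,10]
  roll: [0,0,0,0,0]

```text
time: 2.4
position: [0.5079, 0.1487, 0.0206]
tool_rot: [1.12, 1.261, -1.128]
ft_force: [1.8, -0.2, 0.1]
grip_width: 0.691
```

>>> jog_arm:
  claw: [60,60,60,60,60]
  xyz:
    - [0,0,4]
    - [0,0,8]
    - [0,0,12]
    - [0,0,16]
    - [0,0,20]
  roll: [0,0,0,0,0]

```text
time: 2.9
position: [0.5108, 0.1287, 0.0211]
tool_rot: [1.121, 1.26, -1.127]
ft_force: [0.1, -0.8, 3.9]
grip_width: 0.689
```

>>> jog_arm:
  claw: [60,60,60,60,60]
  xyz:
    - [0,0,4]
    - [0,0,8]
    - [0,0,12]
    - [0,0,16]
    - [0,0,20]
  roll: [0,0,0,0,0]

```text
time: 3.4
position: [0.5134, 0.1085, 0.0212]
tool_rot: [1.121, 1.26, -1.127]
ft_force: [0.7, 0.3, 1.7]
grip_width: 0.69
```

```bash
cat >> h.py <<'E'
def vial(d,name='scene',s=1,a=None):
    P=cloud(name,d);q=P[195:285,160:340].reshape(-1,3);l=np.c_[toline(q),q[:,2]]
    h=cv2.cvtColor(a,cv2.COLOR_RGB2HSV)[195:285,160:340].reshape(-1,3)
    m=(l[:,2]>.022)&(l[:,2]<.052)&(abs(l[:,0])<.09)&(l[:,1]>-.045)&(l[:,1]<.165)&(h[:,2]>110)
    k=l[m];top=k[k[:,2]>.040]
    return len(k),np.percentile(k[:,0],[1,99]).round(4),np.percentile(k[:,1],[1,99]).round(4),top.mean(0).round(4),np.degrees(np.polyfit(top[:,0],top[:,1],1)[0]).round(2)
E
python3 - <<'E'
from h import *
s=get_state();a,d=get_image('scene')
print(s['time'],s['position'],toline(s['position']),s['ft_force'],vial(d,a=a))
z=np.load('i0.npz');print(vial(z['d'],a=z['a']))
save('s3',cv2.resize(a[180:290,160:340],None,fx=4.4,fy=4.4,interpolation=cv2.INTER_CUBIC))
E
```

```text
3.4 [0.51337971 0.10847066 0.02121869] [[0.00082306 0.06281508]] [0.74268332 0.27560232 1.73542954] (429, array([-0.04  ,  0.0587]), array([0.0568, 0.0883]), array([0.0089, 0.0716, 0.0429]), np.float64(1.62))
(447, array([-0.0404,  0.0586]), array([0.0726, 0.1077]), array([0.0083, 0.0895, 0.0426]), np.float64(1.06))
```

View pics/s3.png

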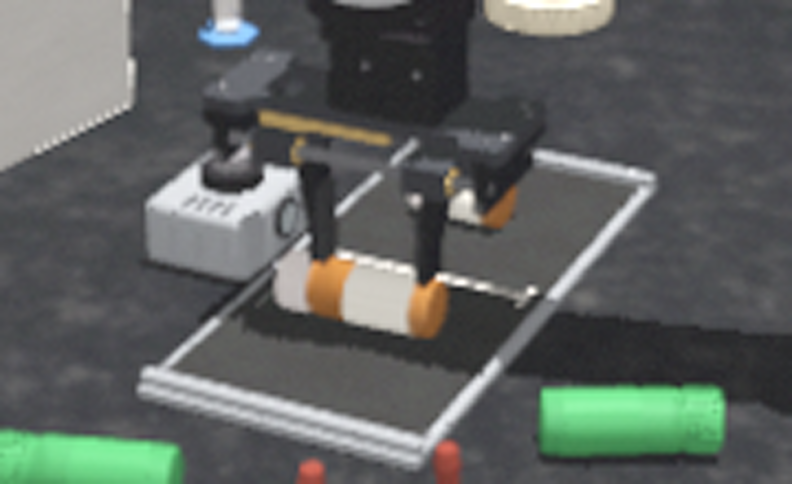

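The fingertips are no longer hiding the vial and seem to be over it or beyond it, which I didn't expect. I'll measure the fingers in the depth image.

```bash
python3 - <<'E'
from h import *
s=get_state();a,d=get_image('scene');b,e=get_image('side')
print(s['time'],toline(s['position']),s['position'],s['ft_force'],vial(d,a=a))
P=cloud('scene',d)
for u in (233,257):
  for v in range(222,256,2): print(u,v,a[v,u],toline(P[v,u]).round(4)[0],P[v,u,2].round(4))
save('b3',cv2.resize(b[170:250,220:340],None,fx=6.6,fy=6.6,interpolation=cv2.INTER_CUBIC))
E
```

```text
3.45 [[0.00082353 0.06195579]] [0.51348193 0.10761747 0.02121957] [ 1.58738926 -0.45064257  1.85792212] (428, array([-0.0407,  0.0586]), array([0.057 , 0.0874]), array([0.0066, 0.0704, 0.043 ]), np.float64(0.79))
233 222 [54 54 54] [0.034  0.0672] 0.0943
233 224 [57 57 58] [0.034  0.0675] 0.0885
233 226 [56 55 57] [0.0317 0.0722] 0.0853
233 228 [55 54 58] [0.0317 0.0722] 0.0794
233 230 [51 52 53] [0.0346 0.0669] 0.0704
233 232 [55 55 56] [0.0343 0.0677] 0.0649
233 234 [52 52 55] [0.0362 0.0641] 0.0567
233 236 [54 53 55] [0.0321 0.0724] 0.0557
233 238 [57 55 57] [0.0349 0.0671] 0.0464
233 240 [201 138  77] [0.0347 0.0678] 0.0408
233 242 [207 140  76] [0.0293 0.0784] 0.0413
233 244 [190 127  68] [0.0278 0.0816] 0.0372
233 246 [170 113  61] [0.0263 0.0846] 0.033
233 248 [149  95  51] [0.0283 0.0811] 0.0247
233 250 [134  89  50] [0.0283 0.0813] 0.0187
233 252 [49 51 50] [0.0315 0.0752] 0.0086
233 254 [51 52 51] [0.0258 0.0864] 0.0098
257 222 [61 61 65] [-0.0512  0.1031] 0.1287
257 224 [58 57 60] [-0.0506  0.1017] 0.1223
257 226 [41 42 43] [-0.0382  0.0743] 0.1013
257 228 [41 41 43] [-0.0377  0.0731] 0.0949
257 230 [42 41 44] [-0.0377  0.0732] 0.0892
257 232 [42 42 44] [-0.038   0.0738] 0.0837
257 234 [40 40 43] [-0.0382  0.0741] 0.0781
257 236 [41 40 43] [-0.0385  0.0747] 0.0727
257 238 [37 37 40] [-0.0382  0.074 ] 0.0664
257 240 [38 39 41] [-0.0353  0.0676] 0.0566
257 242 [39 39 42] [-0.0368  0.0709] 0.0527
257 244 [169 113  65] [-0.038   0.0735] 0.0484
257 246 [230 165  95] [-0.038   0.0733] 0.0423
257 248 [192 135  78] [-0.0387  0.0749] 0.0374
257 250 [167 115  68] [-0.0407  0.0793] 0.0341
257 252 [149  98  56] [-0.0397  0.0769] 0.0266
257 254 [138  92  51] [-0.0396  0.0766] 0.0204
```

View pics/b3.png

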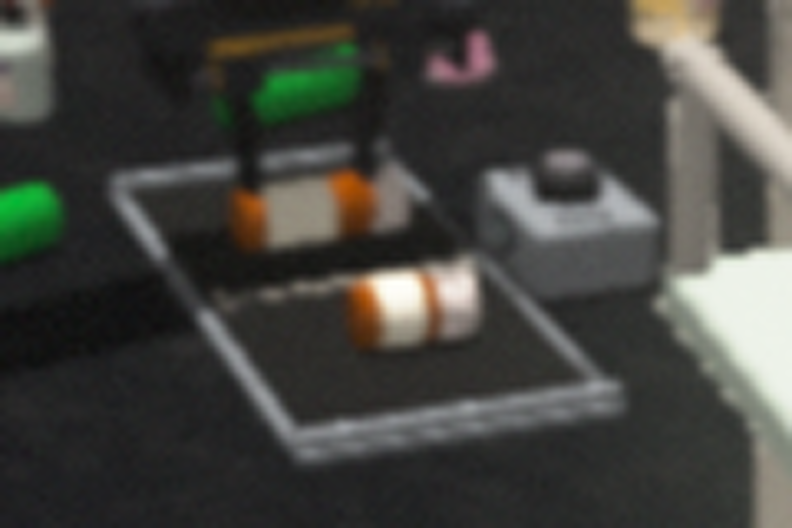

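```bash
python3 - <<'E'
from h import *
z=np.load('i0.npz');a,d=z['a'],z['d'];P=cloud('scene',d)
q=P[100:185,180:270].reshape(-1,3);m=(abs(q[:,0]-.65)<.08)&(abs(q[:,1])<.03)&(q[:,2]>.1)
print('start z low (tcp .196)',np.percentile(q[m][:,2],[0,1,2,5]).round(4),m.sum())
# s2 fingertips: z where ray meets finger +y face
for zz in (.02,.03,.04,.05):
    c=cast('scene',[(221,248),(246.4,252.5)],zz);print(zz,toline(c).round(4).tolist())
E
```

```text
start z low (tcp .196) [0.2173 0.222  0.2252 0.2335] 1343
0.02 [[0.0611, 0.087], [-0.0107, 0.0804]]
0.03 [[0.0526, 0.1025], [-0.0182, 0.096]]
0.04 [[0.0441, 0.118], [-0.0257, 0.1116]]
0.05 [[0.0356, 0.1335], [-0.0332, 0.1272]]
```

The depth image shows the real fingertips about 24 mm higher than the reported TCP. They were riding on top of the vial, which rolled at half their speed. I'll lift, go back behind the vial and come down lower.

>>> jog_arm:
  claw: [60,60,60,60,60]
  xyz:
    - [-15,0,0]
    - [-30,0,0]
    - [-30,4,-16]
    - [-30,4,-32]
    - [-30,4,-47]
  roll: [0,0,0,0,0]

```text
time: 4.05
position: [0.5109, 0.1563, 0.0505]
tool_rot: [1.12, 1.261, -1.129]
ft_force: [0.3, 0.2, 0.1]
grip_width: 0.689
```

>>> jog_arm:
  claw: [60,60,60,60,60]
  xyz:
    - [12,0,0]
    - [24,0,0]
    - [36,0,0]
    - [45,0,0]
    - [48,0,0]
  roll: [0,0,0,0,0]

```text
time: 4.55
position: [0.5096, 0.155, 0.0006]
tool_rot: [1.119, 1.262, -1.132]
ft_force: [-0.5, 0.8, -0.3]
grip_width: 0.69
```

```bash
python3 - <<'E'
from h import *
s=get_state();a,d=get_image('scene')
print(s['time'],toline(s['position']),s['position'],s['ft_force'],vial(d,a=a))
P=cloud('scene',d)[195:275,180:300].reshape(-1,3);l=np.c_[toline(P),P[:,2]];v=a[195:275,180:300].max(2).ravel()
for x in(-1,1):
  for h in np.arange(.01,.1,.005):
    m=(l[:,0]*x>.02)&(l[:,0]*x<.055)&(l[:,1]>.09)&(l[:,1]<.13)&(abs(l[:,2]-h)<.0025)&(v<75)
    if m.sum():print(x,h.round(3),m.sum(),np.median(l[m],0).round(4))
E
```

```text
4.55 [[0.00255246 0.10944912]] [0.50957529 0.15498142 0.00062379] [-0.52022517  0.83452677 -0.33827075] (287, array([-0.0404,  0.0478]), array([0.0568, 0.1191]), array([0.0085, 0.0729, 0.0426]), np.float64(-5.69))
-1 0.01 61 [-0.0387  0.1125  0.0086]
-1 0.025 4 [-0.0335  0.1194  0.0254]
-1 0.03 14 [-0.0344  0.1165  0.0306]
-1 0.035 7 [-0.0344  0.1165  0.0341]
-1 0.04 13 [-0.034   0.119   0.0392]
-1 0.045 6 [-0.0348  0.1213  0.0453]
-1 0.05 9 [-0.0356  0.1127  0.0498]
-1 0.055 7 [-0.0362  0.1223  0.056 ]
-1 0.06 8 [-0.0375  0.1187  0.0607]
-1 0.065 10 [-0.0368  0.1205  0.065 ]
-1 0.07 11 [-0.038   0.1206  0.0699]
-1 0.075 9 [-0.0387  0.1221  0.0741]
-1 0.08 7 [-0.0407  0.1231  0.0798]
-1 0.085 1 [-0.04    0.1261  0.0839]
-1 0.09 1 [-0.0537  0.1203  0.0899]
1 0.01 58 [0.0386 0.1126 0.0088]
1 0.02 1 [0.0394 0.1167 0.0225]
1 0.025 6 [0.0373 0.1204 0.0254]
1 0.03 12 [0.0346 0.1177 0.0294]
1 0.035 13 [0.0367 0.1211 0.0359]
1 0.04 11 [0.0354 0.1121 0.0396]
1 0.045 12 [0.0365 0.12   0.044 ]
1 0.05 13 [0.0354 0.1172 0.0492]
1 0.055 8 [0.0357 0.1188 0.0553]
1 0.06 11 [0.0356 0.1196 0.0595]
1 0.065 12 [0.0389 0.1196 0.064 ]
1 0.07 15 [0.0358 0.1156 0.0701]
1 0.075 17 [0.0396 0.1166 0.075 ]
1 0.08 9 [0.0398 0.1202 0.0799]
1 0.085 11 [0.0397 0.1195 0.0847]
1 0.09 6 [0.0404 0.1213 0.0904]
1 0.095 2 [0.0389 0.1056 0.0965]
```

>>> jog_arm:
  claw: [60,60,60,60,60]
  xyz:
    - [5,2,3]
    - [5,4,7]
    - [5,4,11]
    - [5,4,15]
    - [5,4,19]
  roll: [0,0,0,0,0]

```text
time: 5.1
position: [0.5162, 0.1364, -0.0037]
tool_rot: [1.12, 1.262, -1.131]
ft_force: [1.1, 0.1, -0.4]
grip_width: 0.689
```

>>> jog_arm:
  claw: [60,60,60,60,60]
  xyz:
    - [0,0,4]
    - [0,0,8]
    - [0,0,12]
    - [0,0,16]
    - [0,0,20]
  roll: [0,0,0,0,0]

```text
time: 5.6
position: [0.5185, 0.1161, -0.0036]
tool_rot: [1.12, 1.262, -1.131]
ft_force: [-0.7, 0.4, 0.7]
grip_width: 0.687
```

```bash
python3 - <<'E'
from h import *
s=get_state();a,d=get_image('scene')
print(s['time'],toline(s['position']),s['position'],s['ft_force'],vial(d,a=a))
save('s4',cv2.resize(a[180:290,160:340],None,fx=4.4,fy=4.4,interpolation=cv2.INTER_CUBIC))
E
```

```text
5.6 [[0.00678404 0.06983323]] [ 0.51846778  0.11614525 -0.00363907] [-0.71774929  0.44826941  0.74810436] (275, array([-0.0403,  0.0466]), array([0.0299, 0.0693]), array([0.0071, 0.0468, 0.0428]), np.float64(-0.45))
```

View pics/s4.png

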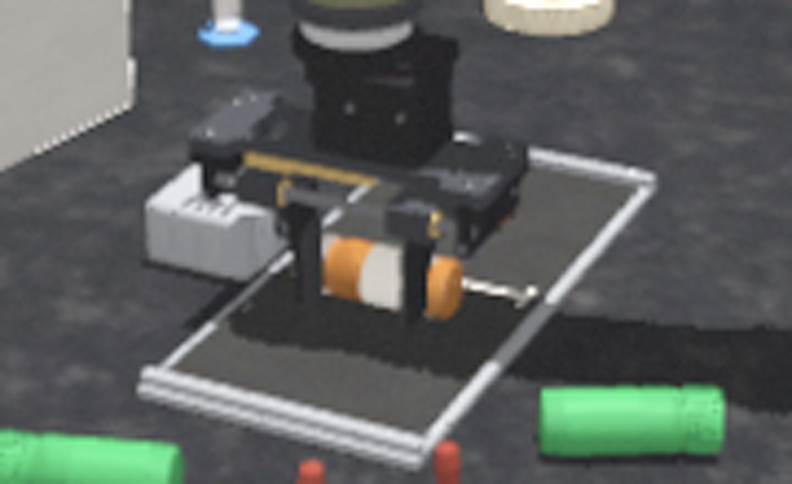

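>>> jog_arm:
  claw: [60,60,60,60,60]
  xyz:
    - [0,0,4]
    - [0,0,8]
    - [0,0,12]
    - [0,0,16]
    - [0,0,20]
  roll: [0,0,0,0,0]

```text
time: 6.15
position: [0.5209, 0.095, -0.0036]
tool_rot: [1.12, 1.261, -1.132]
ft_force: [0.2, 0.1, -0.8]
grip_width: 0.691
```

>>> jog_arm:
  claw: [60,60,60,60,60]
  xyz:
    - [0,0,3]
    - [0,0,5]
    - [0,0,7]
    - [0,0,9]
    - [0,0,11]
  roll: [0,0,0,0,0]

```text
time: 6.65
position: [0.5221, 0.0841, -0.0035]
tool_rot: [1.12, 1.261, -1.132]
ft_force: [-0.5, 0.5, 0.9]
grip_width: 0.692
```

```bash
python3 - <<'E'
from h import *
s=get_state();a,d=get_image('scene')
print(s['time'],toline(s['position']),s['position'],s['ft_force'],vial(d,a=a))
E
```

```text
6.65 [[0.00663535 0.03755866]] [ 0.52214157  0.0840801  -0.00350616] [-0.48087906  0.4691545   0.89509427] (266, array([-0.0399,  0.0461]), array([-0.0047,  0.0477]), array([0.0052, 0.0158, 0.0428]), np.float64(-4.33))
```

>>> jog_arm:
  claw: [60,60,60,60,60]
  xyz:
    - [0,0,2]
    - [0,0,4]
    - [0,0,6]
    - [0,0,8]
    - [0,0,9]
  roll: [0,0,0,0,0]

```text
time: 7.2
position: [0.5232, 0.0743, -0.0035]
tool_rot: [1.12, 1.261, -1.133]
ft_force: [0.2, 0.7, 0.5]
grip_width: 0.687
```

>>> jog_arm:
  claw: [60,60,60,60,60]
  xyz:
    - [0,0,-20]
    - [-15,0,-50]
    - [-30,0,-80]
    - [-30,0,-80]
    - [-30,0,-80]
  roll: [0,0,0,0,0]

```text
time: 7.7
position: [0.5146, 0.1546, 0.0264]
tool_rot: [1.119, 1.261, -1.131]
ft_force: [0.0, -0.1, 0.5]
grip_width: 0.69
```

```bash
python3 - <<'E'
from h import *
s=get_state();a,d=get_image('scene');np.savez('i5.npz',a=a,d=d)
print(s['time'],toline(s['position']),s['position'],s['ft_force'],vial(d,a=a))
save('s5',cv2.resize(a[190:280,190:310],None,fx=6.6,fy=6.6,interpolation=cv2.INTER_CUBIC))
E
```

```text
7.7 [[0.00745065 0.10848226]] [0.51455351 0.15460133 0.02642688] [ 0.00590191 -0.1379515   0.49225142] (275, array([-0.0401,  0.0599]), array([-0.012 ,  0.0207]), array([-0.0026,  0.0044,  0.0426]), np.float64(0.77))
```

View pics/s5.png

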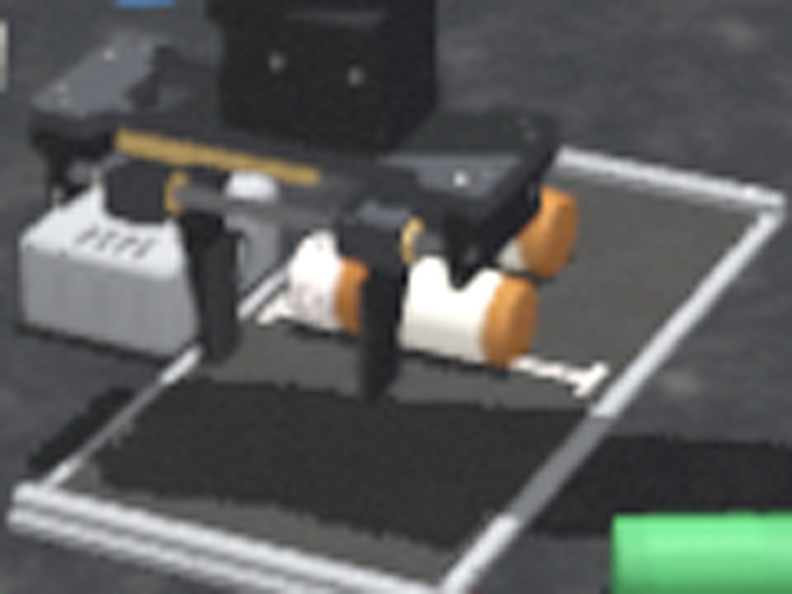

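>>> jog_arm:
  claw: [60,60,60,60,60]
  xyz:
    - [-45,0,0]
    - [-90,0,15]
    - [-135,0,35]
    - [-170,0,60]
    - [-174,0,80]
  roll: [0,0,0,0,0]

```text
time: 8.25
position: [0.5272, 0.0719, 0.2053]
tool_rot: [1.126, 1.253, -1.13]
ft_force: [1.7, -0.2, 0.3]
grip_width: 0.69
```

>>> jog_arm:
  claw: [60,60]
  xyz:
    - [0,0,0]
    - [0,0,0]
  roll: [0,0]

```text
time: 8.45
position: [0.5271, 0.0707, 0.2048]
tool_rot: [1.128, 1.252, -1.133]
ft_force: [0.3, 0.8, -0.5]
grip_width: 0.689
```

```bash
python3 - <<'E'
from h import *
s=get_state();w,dw=get_image('wrist');a,d=get_image('scene');np.savez('i6.npz',a=a,d=d,w=w,p=s['position'],r=s['tool_rot'])
print(s['time'],toline(s['position']),s['position'],vial(d,a=a))
A=cv2.resize(a[200:270,190:310],None,fx=6.6,fy=6.6,interpolation=cv2.INTER_CUBIC)[:, :792]
B=cv2.resize(w[130:280,180:380],None,fx=3.96,fy=3.96,interpolation=cv2.INTER_CUBIC)
save('w6',B)
k=np.load('i6.npz')
# line ends relative: mask bright on mat in scene
P=cloud('scene',d)
E
```

```text
8.45 [[0.00996651 0.02371995]] [0.52708787 0.07073317 0.20477387] (391, array([-0.0396,  0.0588]), array([-0.0096,  0.0211]), array([0.0081, 0.0032, 0.0427]), np.float64(-0.41))
```

View pics/w6.png

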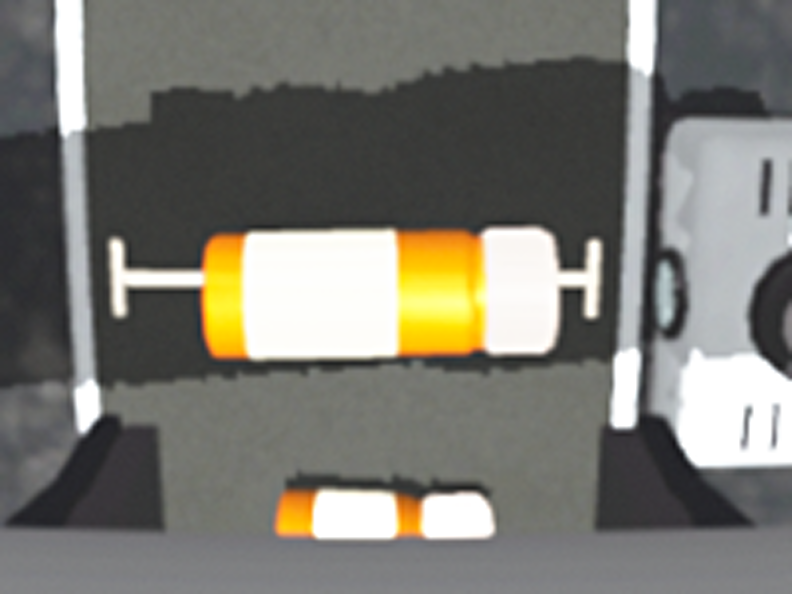

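```bash
python3 - <<'E'
from h import *
k=np.load('i6.npz');p,r=k['p'],k['r']
f=lambda u,v:(180+(u+.5)/3.96-.5,130+(v+.5)/3.96-.5)
L=wcast([f(118,277),f(592,278)],.010,p,r);Lm=L.mean(0);yaw=np.degrees(np.arctan2(*(L[1]-L[0])[1::-1]))
print('line',L.round(4),np.linalg.norm(L[1]-L[0]),'yaw',yaw)
o=Lm[:2]
c=camera_info('wrist');Rw=R.from_rotvec(r).as_matrix();C=Rw@c['tool_from_camera'][:3,3]+p
cy=toline(C,o,yaw)[0,1];cz=C[2]
for u,v1,v2 in((220,234,358),(300,230,358),(380,229,358),(430,229,358),(525,228,354)):
    q=toline(wcast([f(u,v1),f(u,v2)],.010,p,r),o,yaw)[:,1]
    a=np.arctan2(q-cy,cz-.010);m=a.mean() # bisector ray passes the axis
    print(u,'axis y',cy+np.tan(m)*(cz-.028),'radius chk',np.sin(abs(a[1]-a[0])/2)*(cz-.028)/np.cos(m))
E
```

```text
line [[0.4499 0.0381 0.01  ]
 [0.5956 0.053  0.01  ]] 0.14651082506894716 yaw 5.806656529456877
220 axis y -0.001175153545320523 radius chk 0.018197546353394246
300 axis y -0.0005186626638055136 radius chk 0.01870737577102179
380 axis y -0.00031446363126280685 radius chk 0.018830867560947786
430 axis y -0.00027878356804734994 radius chk 0.01884256773944151
525 axis y 0.0005539213641999469 radius chk 0.01846806394564612
```

The wrist picture puts the vial axis within about 1 mm of the line, parallel to it, about 7 mm off centre lengthwise and at rest. Next is the button.

>>> jog_arm:
  claw: [0,0,0,0,0]
  xyz:
    - [0,40,0]
    - [0,80,0]
    - [0,115,0]
    - [0,125,0]
    - [0,125,0]
  roll: [0,0,0,0,0]

```text
time: 9.05
position: [0.6502, 0.0878, 0.2013]
tool_rot: [1.122, 1.259, -1.133]
ft_force: [-1.0, -0.3, 0.8]
grip_width: 0.32
```

>>> jog_arm:
  claw: [0,0,0]
  xyz:
    - [0,0,0]
    - [0,0,0]
    - [0,0,0]
  roll: [0,0,0]

```text
time: 9.35
position: [0.6493, 0.088, 0.2016]
tool_rot: [1.121, 1.259, -1.132]
ft_force: [0.7, -0.1, -0.1]
grip_width: 0.058
```

```bash
python3 - <<'E'
from h import *
s=get_state();w,dw=get_image('wrist');a,d=get_image('scene');np.savez('i7.npz',a=a,d=d,w=w,p=s['position'],r=s['tool_rot'])
print(s['time'],s['position'],s['grip_width'],vial(d,a=a))
save('w7',cv2.resize(w[130:280,180:380],None,fx=3.96,fy=3.96,interpolation=cv2.INTER_CUBIC))
# fingertip height in scene depth
P=cloud('scene',d)[100:240,150:260].reshape(-1,3);m=(abs(P[:,0]-s['position'][0])<.03)&(abs(P[:,1]-s['position'][1])<.025)&(P[:,2]>.1)
print('tip z',np.percentile(P[m][:,2],[0,1,2,5]),m.sum())
E
```

```text
9.35 [0.64930533 0.08804435 0.20162303] 0.05757699059731365 (388, array([-0.0395,  0.0592]), array([-0.0098,  0.0215]), array([0.0073, 0.0038, 0.0426]), np.float64(0.25))
tip z [0.22325704 0.22664886 0.22799301 0.23226546] 566
```

View pics/w7.png

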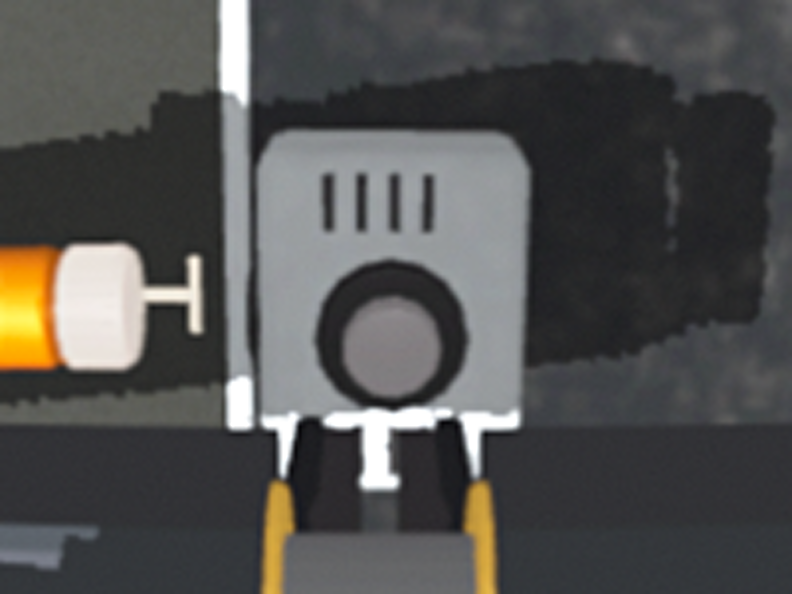

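```bash
python3 - <<'E'
from h import *
k=np.load('i7.npz');p,r=k['p'],k['r']
b=wcast((180+393.5/3.96-.5,130+347.5/3.96-.5),.068,p,r)[0]
print(b,'tool delta',R.from_rotvec(r).as_matrix().T@(b-p))
E
```

```text
[0.65565117 0.06093272 0.068     ] tool delta [0.13373259 0.00389996 0.02703347]
```

>>> jog_arm:
  claw: [0,0,0,0,0]
  xyz:
    - [0,4,29]
    - [40,4,29]
    - [80,4,29]
    - [115,4,29]
    - [138,4,29]
  roll: [0,0,0,0,0]

```text
time: 9.95
position: [0.6546, 0.0582, 0.0614]
tool_rot: [1.121, 1.261, -1.135]
ft_force: [0.6, -0.7, 0.8]
grip_width: 0.004
```

>>> jog_arm:
  claw: [0,0,0,0,0]
  xyz:
    - [2,0,0]
    - [4,0,0]
    - [6,0,0]
    - [8,0,0]
    - [8,0,0]
  roll: [0,0,0,0,0]

```text
time: 10.45
position: [0.6552, 0.0583, 0.0545]
tool_rot: [1.121, 1.259, -1.133]
ft_force: [0.0, 0.1, -0.8]
grip_width: 0.002
```

```bash
python3 - <<'E'
from h import *
s=get_state();a,d=get_image('scene')
print(s['time'],s['position'],s['ft_force'],vial(d,a=a))
save('s8',cv2.resize(a[180:270,180:300],None,fx=6.6,fy=6.6,interpolation=cv2.INTER_CUBIC))
E
```

```text
10.45 [0.65524526 0.05829623 0.05448208] [ 0.03533718  0.06715895 -0.80505552] (389, array([-0.0398,  0.059 ]), array([-0.0098,  0.0207]), array([0.0082, 0.0031, 0.0424]), np.float64(-0.15))
```

View pics/s8.png

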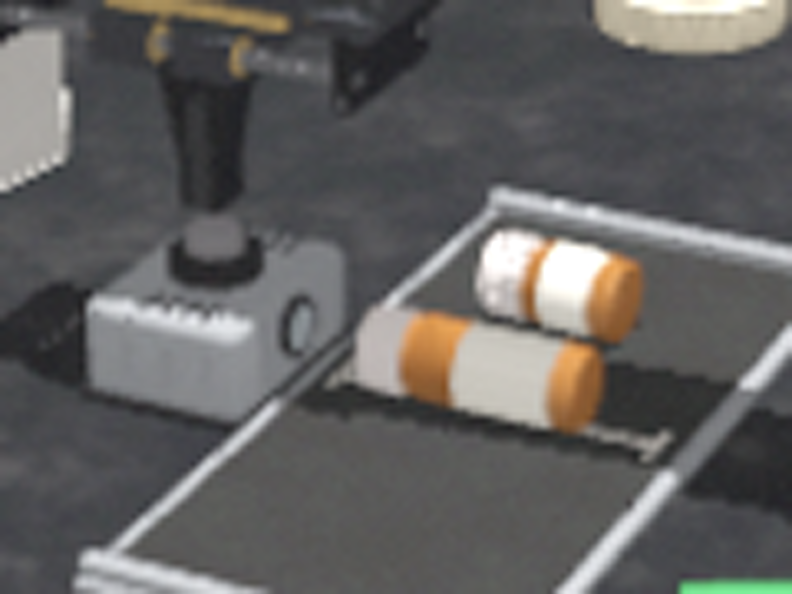

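The closed fingertips are centred just above the button, and the vial is still on the line. I'll press slowly and watch the force.

>>> jog_arm:
  claw: [0,0,0,0,0]
  xyz:
    - [3,0,0]
    - [6,0,0]
    - [9,0,0]
    - [12,0,0]
    - [13,0,0]
  roll: [0,0,0,0,0]

```text
time: 11.0
position: [0.655, 0.0582, 0.0412]
tool_rot: [1.121, 1.26, -1.134]
ft_force: [0.0, 0.3, 3.0]
grip_width: 0.006
```

>>> jog_arm:
  claw: [0,0,0]
  xyz:
    - [2,0,0]
    - [4,0,0]
    - [4,0,0]
  roll: [0,0,0]

```text
time: 11.3
position: [0.655, 0.0582, 0.0375]
tool_rot: [1.121, 1.26, -1.134]
ft_force: [-2.1, -0.0, 4.9]
grip_width: 0.006
```

>>> jog_arm:
  claw: [0,0,0]
  xyz:
    - [2,0,0]
    - [3,0,0]
    - [3,0,0]
  roll: [0,0,0]

```text
time: 11.6
position: [0.6552, 0.0582, 0.0371]
tool_rot: [1.122, 1.259, -1.133]
ft_force: [-6.0, -0.4, 15.1]
grip_width: 0.003
```

The force rose to 15 N over the last 0.4 mm, so the button has bottomed out. I'll release it and check.

>>> jog_arm:
  claw: [0,0,0,0,0]
  xyz:
    - [-15,0,0]
    - [-50,0,0]
    - [-100,0,0]
    - [-150,0,-10]
    - [-163,0,-28]
  roll: [0,0,0,0,0]

```text
time: 12.1
position: [0.6563, 0.0856, 0.2066]
tool_rot: [1.129, 1.25, -1.129]
ft_force: [1.2, -0.3, 0.2]
grip_width: 0.004
```

>>> jog_arm:
  claw: [0,0,0]
  xyz:
    - [0,0,0]
    - [0,0,0]
    - [0,0,0]
  roll: [0,0,0]

```text
time: 12.4
position: [0.6553, 0.0841, 0.204]
tool_rot: [1.127, 1.251, -1.133]
ft_force: [1.1, 0.1, -1.1]
grip_width: 0.007
```

```bash
python3 - <<'E'
from h import *
s=get_state();a,d=get_image('scene');z=np.load('i0.npz')
print(s['time'],s['position'],s['ft_force'],vial(d,a=a))
P=cloud('scene',d);P0=cloud('scene',z['d'])
def top(P,a,y0,y1,x0,x1,z0,z1):
    q=P.reshape(-1,3);l=np.c_[toline(q),q[:,2]];m=(l[:,0]>x0)&(l[:,0]<x1)&(l[:,1]>y0)&(l[:,1]<y1)&(l[:,2]>z0)&(l[:,2]<z1);return m.sum(),np.median(l[m],0).round(4)
for n,b in(('button',(-.02,.02,.115,.16,.06,.085)),('short',(-.13,-.045,-.08,.08,.03,.055))):print(n,top(P0,0,*b),top(P,0,*b))
D=cv2.absdiff(a,z['a']).max(2)
print('diff flask',D[255:295,108:140].mean(),'tape',D[170:190,265:305].mean())
E
```

```text
12.4 [0.65533795 0.08410338 0.20396404] [ 1.11852736  0.08406935 -1.13589933] (385, array([-0.0397,  0.0591]), array([-0.0116,  0.0212]), array([0.0079, 0.0037, 0.0427]), np.float64(-0.54))
button (np.int64(42), array([0.1338, 0.0022, 0.0651])) (np.int64(42), array([0.1342, 0.0032, 0.0646]))
short (np.int64(175), array([ 0.0079, -0.0748,  0.0387])) (np.int64(169), array([ 0.0068, -0.0748,  0.0394]))
diff flask 1.5921875 tape 1.42375
```

```bash
python3 -c "
from bench import order;print(order.close_job())"
```

```text
the job is handed in; nothing more can be done
None
```

I rolled the long vial onto the white line, pressed the start button fully down, let it go and handed the job in at about 12.4 s. No verdict was reported.

- **Vial:** A close wrist view put its axis within about 1 mm of the line, nearly parallel to it and about 7 mm off centre lengthwise. The scene camera read the sideways offset as 3–4 mm, because it sees mostly one side of the vial; both are inside the 7 mm limit. After the press the vial had not moved.
- **Button:** The force rose to 15 N over the last 0.4 mm of travel, so the button had bottomed out. Afterwards it measured back at its starting height, to within the camera's resolution.
- **Short vial, flask and tape:** They look unchanged from the start images, and the arm was clear of everything at the end.
- **Disagreement:** The fingertips are really about 23 mm higher than the reported TCP. My first push therefore rode over the top of the vial and rolled it about 18 mm towards the line. I saw this in the depth image, went lower and pushed from behind for the rest.

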